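Return the dish carrier plate from the warm stage to its dock

TASK

Push the blue dish carrier plate along the black channel of the warm stage, towards the robot, until about a third of it hangs over the stage's open end, so that it can be gripped there. Lift it well clear of the stage, slide it edgewise into the slot of the storage dock with the yellow lips, and leave it fully home so that its end is flush with the dock's mouth. Do not let the plate fall onto the bench, and leave the dish, the tube block and the jar where they stand.

Things in the scene. Friction and masses are not known exactly. Their poses are not given: they have to be found in the camera images.
- carrier_mid (a point): Centre (half-way up) of the loose blue carrier plate: 120 long (x) x 50 wide (y) x 6 mm thick (z up), 70 to 140 g, with two flush white spots 37 mm across, 30 mm either side of the centre. Both ends alike. It starts flat in the stage's channel, x roughly as the stage's x, its near end (-x) 10 to 30 mm inside the open end; it tips off if more than half overhangs.
- stage: Warm stage, fixed: white block 170 x 94 mm with a flat black top 55 mm above the bench. Origin on the bench; x along the channel, away from the robot; near open end face at x = -80 mm, far open end at +90 mm. Two aluminium rails 9 mm high leave a channel 57 mm wide (centre line y = 0), open at both ends: the plate slides along it but its edges cannot be gripped in it.
- stage_edge (a point): Middle of the top edge of the stage's near open end (stage x = -80 mm, 55 mm above the bench), axes as the stage's. The plate is to overhang towards this point's -x; below the overhang there is nothing but the bench.
- dock: Storage dock, fixed: grey block 131 x 100 x 68 mm high, white slot floor, two yellow lips on top that cover 11 mm of each slot side and leave a 36 mm wide window over the middle. Origin on the bench below the middle of the slot's mouth; x points into the slot, away from the robot, z up. The front face (block, lips, mouth) is flat, at x = 0.
- dock_home (a point): Where the plate's centre is when fully home: dock x = 60 mm, 48 mm above the bench, axes as the dock's; the near end is then flush with the front face. Slot floor 45 mm above the bench, bevelled down to 40 mm over the first 7 mm at the mouth; lips' underside 63 mm up, slot width 72 mm at the mouth narrowing over 30 mm to 58 mm, back stop at dock x = 121 mm.
- dish: Bystander: clear round lidded dish, 65 mm in diameter, 15 mm high; origin under its centre on the bench.
- tube_block: Bystander: aluminium block 50 (x) x 100 (y) x 45 mm with three blue-capped tubes standing up to 74 mm; origin under its centre.
- bottle: Bystander: amber jar with a white cap, 54 mm in diameter, 85 mm high; origin under its centre.
Mind the look-alikes: they are no part of the job. There is more than one size of the part that bears carrier_mid; the job needs the largest.

How it is judged:
By the outcome, as a careful person would: the job done as asked, in the order asked, and still so for the second after the job is handed in, with the robot touching nothing.
It also fails if it takes over 72 s, if anything falls off the work surface, if the arm or the gripper's body presses on something with over 40 N, if the wrist force passes 120 N, or if a joint passes its speed limit or range.

ROBOT

A 6-joint arm with a two-finger parallel gripper is mounted at the origin on the work surface. World frame = base frame: x ahead of the robot, y to its left, z up, the work surface at z = 0. Lengths are in m, angles in rad, forces in N, time in s.
With the tool pointing down it reaches from about 0.425 to 0.95 m from the base axis. Payload 3.5 kg.
Tool frame: the origin (TCP) lies midway between the tips of the shut fingers; the grasp point (between the pads) lies 19 mm behind it; z points along the fingers, y is the direction in which the jaws open and shut (so a half turn about z gives the same grasp; the last joint's range is limited). The gripper opens to 85 mm and grips with 20 to 120 N. Pads are 22 mm wide; open, the fingers measure 114 mm over their backs; the gripper's body (76 mm by 85 mm) begins 54 mm behind the grasp point. The pads swing forward as they close: fully open they stand 13 mm farther back than shut.
Start: joints at [-1.287, 0.286, 1.577, -0, 1.279, -0.15], TCP at [0.284, -0.612, 0.231] pointing down, gripper open.
Joint ranges: [-2.77, 2.77], [-0.9, 2.22], [0.21, 2.48], [-1.53, 4.67], [0.24, 2.81], [-2.84, 2.84]. Speed limits (rad/s): [2.79, 2.79, 3.14, 3.14, 3.14, 3.14].

INTERFACE

Orientations are given as a unit quaternion [x, y, z, w].
In Python, from plant import ctrl gives the robot as it stands.
- The arm moves only by the tool apply_moves, never from a script. Its argument "moves" is a list that holds one entry, the list of rows, each a list of 7 numbers: the shift along the tool's x, y, z in m, then the turn, a rotation vector about the tool's x, y, z in degrees, then the gripper's target within -1 to 1 (shut at 1, half-way at 0, fully open at -1). In form: [[[tx, ty, tz, ax, ay, az, hand], ...]]. A call has 1 to 12 rows; each row shifts and turns the pose as measured when the row begins, along the tool's axes as they then stand; what a row does not reach is not made up. A row lasts 1/10 s, in which the tool goes at most 50 mm and 8.59 degrees, less where a joint would pass 70% of its speed; a pose out of reach is approached as far as the arm can. A call with a gripper value outside its range is refused whole. The fingers move at their own pace and stop on an object; "force" is the grip in N (left out, the last holds). Time passes only in rows, so rows that do not move let the fingers close. It gives the time, the measured TCP pose, the force and the opening at its end, in the units of the state.
- ctrl.get_state(): the state, without advancing time (a new reading comes with each control period).
- ctrl.read_camera(name): name is "scene" or "top"; returns the picture (384x512x3 uint8, red, green, blue); there is no depth.
- ctrl.get_calibration(name): a dict with "camera_matrix" (3x3 intrinsics, pixels), "cam_to_world" (4x4, takes a point from camera to world coordinates). Camera axes: x right, y up, looking along -z (the intrinsics and any distortion apply to the point x, -y, -z); pixel columns grow to the right and rows downward; lengths in m; the calibration is good to about 2 mm. A picture is of the moment at which its call begins. get_calibration takes no time and is no camera call.
- ctrl.sign_off(): hands the job in, once; it reports no verdict.
The state is a dict: "time": time; "qpos": joint angles; "dq": joint speeds; "joint_efforts": joint torques, N m; "eef_pos": TCP position; "tcp_rot": TCP orientation; "contact_force": force on the tool from outside, world axes, zero at the start; "wrist_torque": the same for the moment, N m; "opening": opening from 0.0 (shut) to 1.0 (fully open).
Only numpy, scipy, OpenCV 4.12 (cv2) and the standard library are available. Lean on these libraries where they do the work, as an engineer would, in place of code of your own. Each camera call takes 0.05 s, during which the arm holds its last target. There are 200 camera calls.

## Working session

There is one attempt and no reset: what is moved stays moved. The work goes in short steps, Python scripts to look and compute and a tool call to move; the robot and the scene stay as the last step left them, time stands still between calls to the robot, and variables do not carry over. Pictures are saved under pics/ and viewed, about 8 in all and at most 12, crops included, and the job is handed in when it is done.

Besides the shell and the picture viewer there is one more tool, called after ">>>" in YAML: its name, and indented under it one key for each argument. apply_moves: Moves the arm, as the interface text tells. Its arguments: {"type":"object","properties":{"moves":{"type":"array","items":{"type":"array","items":{"type":"array","items":{"type":"number"}}}},"force":{"type":"number"}},"required":["moves"]}

```bash
mkdir -p pics; ls; python3 - <<'E'
from plant import ctrl
import cv2,numpy as np
s=ctrl.get_state();print({k:np.round(v,4).tolist() for k,v in s.items()})
for n in("scene","top"):
    im=ctrl.read_camera(n);c=ctrl.get_calibration(n);print(n,{k:np.round(np.array(v,dtype=float),4).tolist() if not isinstance(v,str) else v for k,v in c.items()})
    cv2.imwrite(f"pics/{n}0.png",cv2.cvtColor(im,cv2.COLOR_RGB2BGR))
a=cv2.imread("pics/scene0.png");b=cv2.imread("pics/top0.png")
E
```

```text
pics
{'time': 0.0, 'qpos': [-1.287, 0.2872, 1.5782, 0.0, 1.2786, -0.15], 'dq': [0.001, -0.0001, 0.0007, 0.0014, 0.0002, 0.0002], 'joint_efforts': [-0.0001, -40.5989, -29.2622, -0.0002, 0.0059, -0.0], 'eef_pos': [0.2836, -0.6118, 0.2299], 'tcp_rot': [0.9766, 0.2152, -0.0001, -0.0012], 'contact_force': [-0.772, 0.193, -0.4723], 'wrist_torque': [-0.0513, 0.0025, 0.0543], 'opening': 1.0002}
scene {'camera_matrix': [[385.3528, 0.0, 258.961], [0.0, 385.3528, 189.1402], [0.0, 0.0, 1.0]], 'cam_to_world': [[0.5058, -0.5828, 0.636, 1.2462], [0.8626, 0.3483, -0.3668, -0.3612], [-0.0077, 0.7342, 0.6789, 0.7667], [0.0, 0.0, 0.0, 1.0]]}
top {'camera_matrix': [[439.8229, 0.0, 248.9006], [0.0, 439.8229, 193.5579], [0.0, 0.0, 1.0]], 'cam_to_world': [[-0.0246, 0.984, -0.1764, 0.4277], [-0.9996, -0.0266, -0.0088, 0.0173], [-0.0133, 0.1761, 0.9843, 1.2069], [0.0, 0.0, 0.0, 1.0]]}
```

View pics/scene0.png

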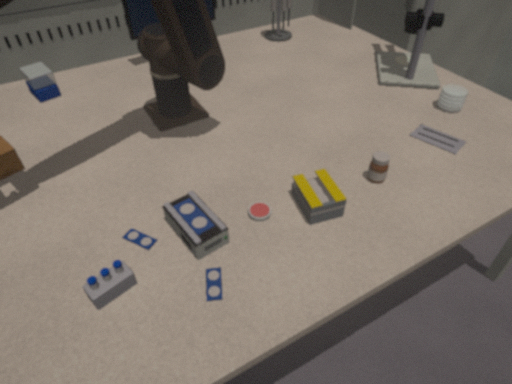

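View pics/top0.png

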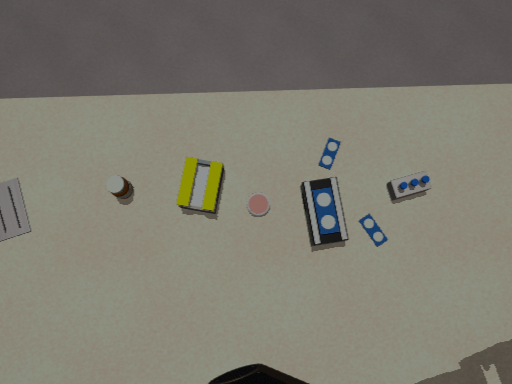

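The views show the stage with the plate at about top (325,210) / scene (195,222), and the dock at about top (200,185) / scene (318,195). The dish, jar, tube block and two smaller plates on the bench are separate from these.

```bash
cat > h.py <<'E'
from plant import ctrl
import cv2,numpy as np
from scipy.spatial.transform import Rotation as R
def snap(n,f=None):
    im=cv2.cvtColor(ctrl.read_camera(n),cv2.COLOR_RGB2BGR)
    if f: cv2.imwrite("pics/"+f,im)
    return im
def w(n,uv,z):
    c=ctrl.get_calibration(n);K=np.array(c["camera_matrix"]);T=np.array(c["cam_to_world"])
    uv=np.atleast_2d(np.float64(uv))
    d=np.c_[uv,np.ones(len(uv))]@np.linalg.inv(K).T*[1,-1,-1]@T[:3,:3].T
    return T[:3,3]+d*((z-T[2,3])/d[:,2])[:,None]
def px(n,P):
    c=ctrl.get_calibration(n);K=np.array(c["camera_matrix"]);T=np.array(c["cam_to_world"])
    p=(np.atleast_2d(P)-T[:3,3])@T[:3,:3]*[1,-1,-1]@K.T
    return p[:,:2]/p[:,2:]
def mask(im,kind):
    h=cv2.cvtColor(im,cv2.COLOR_BGR2HSV)
    return cv2.inRange(h,(100,120,60),(130,255,255)) if kind=="blue" else cv2.inRange(h,(24,150,90),(36,255,255))
def blobs(m,amin):
    return [c for c in cv2.findContours(m,cv2.RETR_EXTERNAL,cv2.CHAIN_APPROX_NONE)[0] if cv2.contourArea(c)>amin]
def crop(im,x0,y0,x1,y1,k,f): cv2.imwrite("pics/"+f,cv2.resize(im[y0:y1,x0:x1],None,fx=k,fy=k,interpolation=cv2.INTER_CUBIC))
def rect(P):
    (cx,cy),(a,b),t=cv2.minAreaRect(np.float32(P[:,:2]*1000))
    if a<b:a,b,t=b,a,t+90
    return np.round([cx,cy,a,b,(t+90)%180-90],1)
E
python3 - <<'E'
from h import *
for n in("top","scene"):
    im=cv2.imread(f"pics/{n}0.png")
    for k,z,a in(("blue",.061,60),("yellow",.068,60)):
        for c in blobs(mask(im,k),a):
            print(n,k,cv2.boundingRect(c),rect(w(n,c[:,0],z)))
a=cv2.imread("pics/top0.png")[140:260,160:360];b=cv2.imread("pics/scene0.png")[160:280,150:350]
cv2.imwrite("pics/c1.png",cv2.resize(np.vstack([a,b]),None,fx=2.5,fy=2.5,interpolation=cv2.INTER_CUBIC)) 
E
```

```text
top blue (360, 214, 27, 32) [ 528.8 -291.9   80.4   32.7   31.6]
top blue (312, 187, 28, 48) [ 583.3 -172.2  119.5   51.4    7.9]
top blue (319, 138, 21, 31) [ 737.7 -190.8   81.7   31.8  -23.7]
top yellow (202, 161, 21, 50) [656.6 124.4 130.6  32.  -11.8]
top yellow (177, 157, 21, 49) [670.1 190.5 130.3  30.9 -11.6]
scene blue (182, 207, 22, 19) [ 585.2 -172.1   46.3   41.7  -79.1]
scene blue (29, 85, 30, 16) [-309.1 -393.5  153.1   82.3   10.7]
scene yellow (294, 175, 28, 33) [659.1 122.6 129.2  30.3 -11.1]
scene yellow (316, 169, 29, 33) [672.9 189.6 128.9  29.9 -11.9]
```

View pics/c1.png

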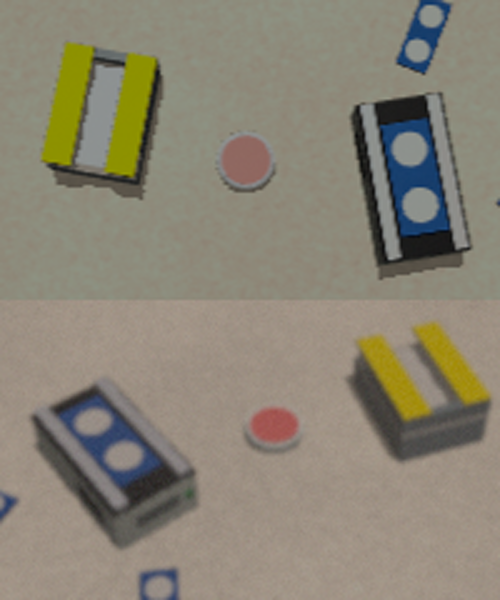

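The crop agrees: the plate is at about (583,-172) mm with yaw near 8°, and the lips give the dock a yaw near -11.6°. Next I'll locate the stage from its top corners, then work out the moves.

```bash
cat >> h.py <<'E'
def goal(p,yaw,flip=0):
    """rows' total shift (tool axes) and yaw turn from now to tool-down pose; tool x at world yaw (deg)"""
    s=ctrl.get_state();r=R.from_quat(s["tcp_rot"]);M=r.as_matrix()
    a=np.radians(yaw);x=[np.cos(a),np.sin(a),0];G=np.c_[x,np.cross([0,0,-1],x),[0,0,-1]]
    d=M.T@(np.array(p)-s["eef_pos"]);t=(r.inv()*R.from_matrix(G)).as_rotvec(degrees=True)
    print("t",round(s["time"],2),"pos",np.round(s["eef_pos"],4),"yawx",round(np.degrees(np.arctan2(M[1,0],M[0,0])),2),"F",np.round(s["contact_force"],1),"op",round(s["opening"],3));print("  shift",np.round(d,4),"turn",np.round(t,2))
E
python3 - <<'E'
from h import *
P=w("top",[(314,244.8),(347.2,239.2),(303.2,182),(336,178)],.064)[:,:2]*1000
print(P.round(1),"angles",np.degrees(np.arctan2(*(P[2:]-P[:2])[:,::-1].T)).round(1),np.linalg.norm(P[2:]-P[:2],axis=1))
c=P.mean(0);print("stage block centre",c)
# white spots
for n in("top","scene"):
    im=cv2.imread(f"pics/{n}0.png");h=cv2.cvtColor(im,cv2.COLOR_BGR2HSV)
    q=px(n,[[.583,-.172,.061]])[0].astype(int)
    g=cv2.cvtColor(im,cv2.COLOR_BGR2GRAY)
    bl=mask(im,"blue");roi=np.zeros_like(bl);cs=[k for k in blobs(cv2.morphologyEx(bl,cv2.MORPH_CLOSE,np.ones((5,5))),60) if cv2.pointPolygonTest(k,tuple(map(float,q)),True)>-12]
    for k in cs:
        cv2.drawContours(roi,[cv2.convexHull(k)],-1,255,-1)
    m=cv2.bitwise_and(roi,cv2.bitwise_not(bl))
    m=cv2.morphologyEx(m,cv2.MORPH_OPEN,np.ones((5,5)))
    pts=[]
    for k in blobs(m,20):
        M=cv2.moments(k);pts.append((M["m10"]/M["m00"],M["m01"]/M["m00"]))
    W=w(n,pts,.061)*1000;print(n,W.round(1),W.mean(0))
a=np.radians(8)
goal([.583+.125*np.cos(a),-.172+.125*np.sin(a),.09],8)
goal([.583+.125*np.cos(a),-.172+.125*np.sin(a),.09],-82)
E
```

```text
[[ 493.7 -137.1]
 [ 505.9 -223.5]
 [ 659.7 -117. ]
 [ 668.1 -204.2]] angles [6.9 6.8] [167.26704302 163.41070492]
stage block centre [ 581.83823508 -170.45959969]
top [[ 553.3 -175.9   61. ]
 [ 613.1 -168.4   61. ]] [ 583.17806612 -172.18442775   61.        ]Traceback (most recent call last):
  File "<stdin>", line 18, in <module>
  File "h.py", line 11, in w
    d=np.c_[uv,np.ones(len(uv))]@np.linalg.inv(K).T*[1,-1,-1]@T[:3,:3].T
      ~~~~~~~~~~~~~~~~~~~~~~~~~~^~~~~~~~~~~~~~~~~~~
ValueError: matmul: Input operand 1 has a mismatch in its core dimension 0, with gufunc signature (n?,k),(k,m?)->(n?,m?) (size 3 is different from 1)
```

```bash
python3 - <<'E'
from h import *
goal([.6775,-.1603,.15],7.2)
s=ctrl.get_state();p=s["eef_pos"];a=np.radians(7.2);x=np.array([np.cos(a),np.sin(a),0]);y=np.cross([0,0,-1],x);d=np.array([.6775,-.1603,.15])-p
print("in yaw7.2 frame",d@x,d@y,-d[2])
E
```

```text
t 0.1 pos [ 0.2836 -0.6119  0.23  ] yawx 24.85 F [-0.1  0.7  0.3] op 1.002
  shift [ 0.5472 -0.244   0.0807] turn [-0.13  0.   17.65]
in yaw7.2 frame 0.44743443053813464 -0.39864930851487007 0.08002194739616553
```

Turn about the tool z first, then translate.

>>> apply_moves:
  moves:
    - [[0, 0, 0, 0, 0, 6, 1], [0, 0, 0, 0, 0, 6, 1], [0, 0, 0, 0, 0, 5.65, 1], [0.03, -0.027, 0, 0, 0, 0, 1], [0.034, -0.03, 0, 0, 0, 0, 1], [0.034, -0.03, 0, 0, 0, 0, 1], [0.034, -0.03, 0, 0, 0, 0, 1], [0.034, -0.03, 0, 0, 0, 0, 1], [0.034, -0.03, 0, 0, 0, 0, 1], [0.034, -0.03, 0, 0, 0, 0, 1], [0.034, -0.03, 0, 0, 0, 0, 1], [0.034, -0.03, 0, 0, 0, 0, 1]]
  force: 40

```text
time: 1.3
eef_pos: [0.5574, -0.3043, 0.2224]
tcp_rot: [0.999, 0.05, -0.004, -0.007]
contact_force: [-0.9, -0.4, 0.7]
opening: -0.001
```

```bash
python3 -c "
from h import *
goal([.6775,-.1603,.12],7.2)"
```

```text
t 1.3 pos [ 0.5574 -0.3043  0.2224] yawx 5.75 F [-0.9 -0.4  0.7] op -0.001
  shift [ 0.1345 -0.1299  0.1033] turn [-0.78  0.35 -1.45]
```

>>> apply_moves:
  moves:
    - [[0.034, -0.033, 0.005, 0, 0, -1.4, 1], [0.034, -0.033, 0.01, 0, 0, 0, 1], [0.034, -0.032, 0.03, 0, 0, 0, 1], [0.03, -0.03, 0.04, 0, 0, 0, 1], [0, 0, 0.01, 0, 0, 0, 1], [0, 0, 0, 0, 0, 0, 1]]

```text
time: 1.9
eef_pos: [0.6706, -0.1582, 0.1331]
tcp_rot: [0.998, 0.067, -0.004, -0.007]
contact_force: [-0.3, 1.0, 0.8]
opening: 0.0
```

```bash
python3 -c "
from h import *
goal([.6775,-.1603,.058],7.2)"
```

```text
t 1.9 pos [ 0.6706 -0.1582  0.1331] yawx 7.68 F [-0.3  1.   0.8] op 0.0
  shift [0.0071 0.004  0.075 ] turn [-0.81  0.37  0.47]
```

>>> apply_moves:
  moves:
    - [[0.007, 0.004, 0.02, -0.8, 0.4, -0.5, 1], [0, 0, 0.025, 0, 0, 0, 1], [0, 0, 0.02, 0, 0, 0, 1], [0, 0, 0.008, 0, 0, 0, 1], [0, 0, 0, 0, 0, 0, 1]]

```text
time: 2.4
eef_pos: [0.6782, -0.1673, 0.063]
tcp_rot: [0.998, 0.069, 0.003, 0.002]
contact_force: [0.3, -0.5, -0.7]
opening: -0.001
```

```bash
python3 -c "
from h import *
goal([.6775,-.1603,.058],7.2)
a=snap('scene')[160:280,130:290];b=snap('top')[150:270,260:420]
cv2.imwrite('pics/c2.png',cv2.resize(np.hstack([a,b]),None,fx=2.5,fy=2.5,interpolation=cv2.INTER_CUBIC))"
```

```text
t 2.4 pos [ 0.6782 -0.1673  0.063 ] yawx 7.9 F [ 0.3 -0.5 -0.7] op -0.001
  shift [ 0.0002 -0.007   0.0049] turn [ 0.25 -0.3   0.7 ]
```

View pics/c2.png

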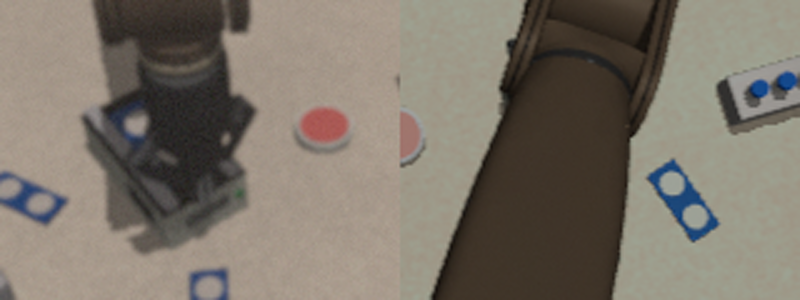

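The scene crop shows the shut fingers between the rails at the stage's far end. The arm hides the plate from the top camera. I'll correct the last few millimetres, then push gently.

>>> apply_moves:
  moves:
    - [[0, -0.007, 0.004, 0, 0, 0, 1], [0, 0, 0, 0.2, -0.3, 0.4, 1], [0, 0, 0, 0, 0, 0, 1]]

```text
time: 2.8
eef_pos: [0.6803, -0.1611, 0.0647]
tcp_rot: [0.998, 0.065, 0.004, 0.002]
contact_force: [0.4, -0.1, -0.9]
opening: 0.0
```

```bash
python3 -c "
from h import *
goal([.6775,-.1603,.058],7.2)"
```

```text
t 2.8 pos [ 0.6803 -0.1611  0.0647] yawx 7.44 F [ 0.4 -0.1 -0.9] op 0.0
  shift [-0.0027 -0.0012  0.0067] turn [ 0.28 -0.45  0.24]
```

>>> apply_moves:
  moves:
    - [[0, 0, 0.006, 0, 0, 0, 1], [0, 0, 0, 0, 0, 0, 1]]

```text
time: 3.0
eef_pos: [0.6809, -0.161, 0.0594]
tcp_rot: [0.998, 0.065, 0.005, 0.003]
contact_force: [-0.4, -0.0, -1.0]
opening: -0.001
```

>>> apply_moves:
  moves:
    - [[-0.004, 0, 0, 0, 0, 0, 1]]

```text
time: 3.1
eef_pos: [0.6773, -0.1615, 0.0595]
tcp_rot: [0.998, 0.065, 0.005, 0.003]
contact_force: [-0.6, -0.9, 0.1]
opening: 0.002
```

>>> apply_moves:
  moves:
    - [[-0.004, 0, 0, 0, 0, 0, 1]]

```text
time: 3.2
eef_pos: [0.6729, -0.162, 0.0592]
tcp_rot: [0.998, 0.065, 0.005, 0.003]
contact_force: [0.1, -0.5, -0.3]
opening: -0.004
```

>>> apply_moves:
  moves:
    - [[-0.006, 0, 0.0015, 0.2, -0.4, 0, 1], [-0.006, 0, 0, 0, 0, 0, 1], [-0.006, 0, 0, 0, 0, 0, 1], [-0.006, 0, 0, 0, 0, 0, 1], [-0.006, 0, 0, 0, 0, 0, 1]]

```text
time: 3.7
eef_pos: [0.6405, -0.1664, 0.0574]
tcp_rot: [0.998, 0.065, 0.001, 0.001]
contact_force: [1.2, 0.2, -0.5]
opening: -0.002
```

>>> apply_moves:
  moves:
    - [[-0.006, 0, 0, 0, 0, 0, 1], [-0.006, 0, 0, 0, 0, 0, 1], [-0.006, 0, 0, 0, 0, 0, 1]]

```text
time: 4.0
eef_pos: [0.621, -0.1689, 0.0574]
tcp_rot: [0.998, 0.065, 0.001, 0.001]
contact_force: [0.1, 0.4, -1.3]
opening: 0.002
```

```bash
python3 -c "
from h import *
goal([.588,-.1716,.058],7.2)
a=snap('scene','s3.png')[160:280,130:290]
m=blobs(mask(snap('top'),'blue'),20);print([(cv2.boundingRect(c),rect(w('top',c[:,0],.061))) for c in m])
cv2.imwrite('pics/c3.png',cv2.resize(a,None,fx=4,fy=4,interpolation=cv2.INTER_CUBIC))"
```

```text
t 4.0 pos [ 0.621  -0.1689  0.0574] yawx 7.47 F [ 0.1  0.4 -1.3] op 0.002
  shift [-0.033  -0.0016 -0.0007] turn [ 0.13 -0.15  0.27]
[((361, 214, 26, 32), array([ 528.6, -292. ,   79.7,   32.7,   31.6])), ((400, 182, 8, 7), array([ 645. , -381.6,   17.5,   16.4,  -49.1])), ((411, 179, 8, 7), array([ 652.3, -411.2,   17.5,   16.5,  -49.2])), ((422, 176, 7, 7), array([ 659.7, -439.6,   16.8,   15.8,   -5.4])), ((325, 138, 15, 17), array([ 755.9, -198.8,   41.2,   31.8,  -24. ]))]
```

View pics/c3.png

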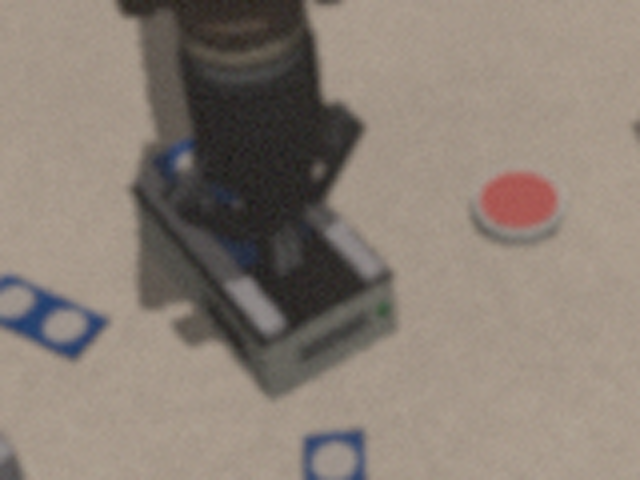

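The crop shows the finger tips at about crop (285,255), behind the plate's far end. The plate's near end has reached the stage's open end at about crop (180,155). I'll keep pushing.

>>> apply_moves:
  moves:
    - [[-0.006, -0.0005, 0, 0, 0, 0, 1], [-0.006, 0, 0, 0, 0, 0, 1], [-0.006, 0, 0, 0, 0, 0, 1], [-0.006, 0, 0, 0, 0, 0, 1], [-0.003, 0, 0, 0, 0, 0, 1]]

```text
time: 4.6
eef_pos: [0.5925, -0.1722, 0.0578]
tcp_rot: [0.998, 0.065, 0.002, 0.001]
contact_force: [0.5, -0.2, -1.2]
opening: 0.0
```

>>> apply_moves:
  moves:
    - [[0.01, 0, 0, 0, 0, 0, 1], [0, 0, -0.03, 0, 0, 0, 1], [0, 0, -0.04, 0, 0, 0, 0.5], [0.02, 0, -0.04, 0, 0, 0, -1], [0, 0.045, -0.02, 0, 0, 0, -1], [0, 0.045, 0, 0, 0, 0, -1], [0, 0.045, 0, 0, 0, 0, -1], [0, 0.045, 0, 0, 0, 0, -1], [0, 0, 0, 0, 0, 0, -1]]

```text
time: 5.5
eef_pos: [0.6508, -0.3501, 0.1928]
tcp_rot: [0.998, 0.068, 0.001, 0.002]
contact_force: [0.0, 1.2, 0.6]
opening: 1.003
```

```bash
python3 -c "
from h import *
goal([.478,-.18,.15],7.2)
t=snap('top');a=snap('scene')[160:280,130:290];b=t[150:270,260:420]
print([(cv2.boundingRect(c),rect(w('top',c[:,0],.061))) for c in blobs(mask(t,'blue'),60)])
cv2.imwrite('pics/c4.png',cv2.resize(np.hstack([a,b]),None,fx=2.5,fy=2.5,interpolation=cv2.INTER_CUBIC))"
```

```text
t 5.5 pos [ 0.6508 -0.3501  0.1928] yawx 7.79 F [0.  1.2 0.6] op 1.003
  shift [-0.1482 -0.1921  0.0419] turn [ 0.22 -0.06  0.59]
[((316, 210, 27, 49), array([ 521.4, -179.3,  119.5,   51.7,    7. ])), ((319, 138, 21, 31), array([ 737.4, -190.7,   80.9,   31.8,  -23.7]))]
```

View pics/c4.png

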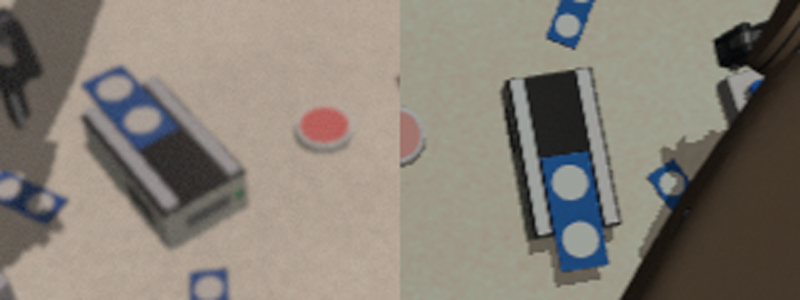

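The plate now lies square in the channel and overhangs by about 37–39 mm, with its centre at (521,-179). I'll go to the grip pose 18 mm in from its near end.

>>> apply_moves:
  moves:
    - [[-0.03, -0.038, 0, 0, 0, 0, -1], [-0.03, -0.038, 0, 0, 0, 0, -1], [-0.03, -0.038, 0, 0, 0, 0, -1], [-0.03, -0.038, 0, 0, 0, 0.3, -1], [-0.026, -0.036, 0.03, 0, 0, 0.3, -1], [0, 0, 0.01, 0, 0, 0, -1], [0, 0, 0, 0, 0, 0, -1]]

```text
time: 6.3
eef_pos: [0.4755, -0.1664, 0.1467]
tcp_rot: [0.998, 0.069, -0.005, -0.005]
contact_force: [0.5, 0.1, 1.6]
opening: 0.994
```

```bash
python3 -c "
from h import *
goal([.4797,-.1845,.035],7.1)"
```

```text
t 6.3 pos [ 0.4755 -0.1664  0.1467] yawx 7.94 F [0.5 0.1 1.6] op 0.994
  shift [0.0027 0.0198 0.1114] turn [-0.65  0.54  0.83]
```

>>> apply_moves:
  moves:
    - [[0.003, 0.018, 0.005, -0.6, 0.5, 0.8, -1], [0, 0, 0, 0, 0, 0, -1], [0, 0, 0, 0, 0, 0, -1]]

```text
time: 6.6
eef_pos: [0.4839, -0.1851, 0.1433]
tcp_rot: [0.998, 0.063, 0.001, 0.001]
contact_force: [0.3, 0.5, -0.5]
opening: 1.001
```

```bash
python3 -c "
from h import *
goal([.4797,-.1845,.035],7.1)"
```

```text
t 6.6 pos [ 0.4839 -0.1851  0.1433] yawx 7.21 F [ 0.3  0.5 -0.5] op 1.001
  shift [-0.0044 -0.0014  0.1082] turn [ 0.12 -0.16  0.11]
```

>>> apply_moves:
  moves:
    - [[-0.004, -0.001, 0.02, 0, 0, 0, -1], [0, 0, 0.02, 0, 0, 0, -1], [0, 0, 0.02, 0, 0, 0, -1], [0, 0, 0.02, 0, 0, 0, -1], [0, 0, 0.01, 0, 0, 0, -1], [0, 0, 0, 0, 0, 0, -1]]

```text
time: 7.2
eef_pos: [0.4886, -0.1922, 0.0569]
tcp_rot: [0.998, 0.061, 0.007, 0.005]
contact_force: [-0.2, 0.9, -0.0]
opening: 1.0
```

```bash
python3 -c "
from h import *
goal([.4797,-.1845,.035],7.1)"
```

```text
t 7.2 pos [ 0.4886 -0.1922  0.0569] yawx 6.99 F [-0.2  0.9 -0. ] op 1.0
  shift [-0.0082 -0.0089  0.0217] turn [ 0.62 -0.8  -0.12]
```

>>> apply_moves:
  moves:
    - [[-0.009, -0.009, 0.006, 0.6, -0.8, 0, -1], [0, 0, 0.006, 0, 0, 0, -1], [0, 0, 0.006, 0, 0, 0, -1], [0, 0, 0.003, 0, 0, 0, -1], [0, 0, 0, 0, 0, 0, -1]]

```text
time: 7.7
eef_pos: [0.4803, -0.1853, 0.0373]
tcp_rot: [0.998, 0.061, 0.002, 0.001]
contact_force: [-0.7, 0.6, -0.6]
opening: 0.998
```

```bash
python3 -c "
from h import *
goal([.4797,-.1845,.035],7.1)
b=snap('top')
print([(cv2.boundingRect(c),rect(w('top',c[:,0],.061))) for c in blobs(mask(b,'blue'),60)])
a=snap('scene','s5.png')[160:280,110:270]
cv2.imwrite('pics/c5.png',cv2.resize(np.hstack([a,b[150:270,260:420]]),None,fx=2.5,fy=2.5,interpolation=cv2.INTER_CUBIC))"
```

```text
t 7.7 pos [ 0.4803 -0.1853  0.0373] yawx 6.97 F [-0.7  0.6 -0.6] op 0.998
  shift [-0.0005 -0.0009  0.0023] turn [ 0.17 -0.19 -0.13]
[((360, 214, 22, 22), array([ 539. , -285.6,   56.5,   32.7,   31.4])), ((316, 210, 21, 30), array([ 545.7, -176.3,   70.2,   51.7,    7. ])), ((319, 138, 21, 31), array([ 737.5, -190.7,   81.1,   31.8,  -23.7]))]
```

View pics/c5.png

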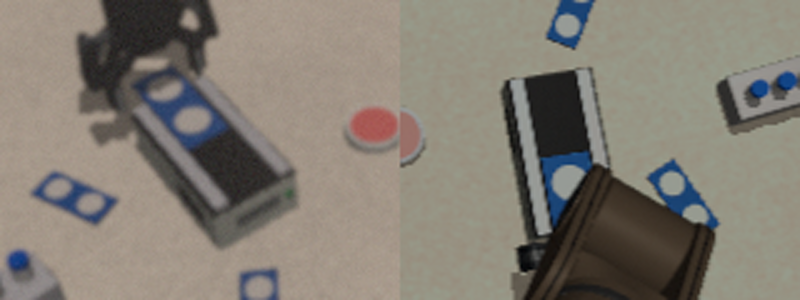

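The crops show the open fingers on either side of the overhang, just in front of the stage face, with the plate unmoved. I'll close with a firm grip.

>>> apply_moves:
  moves:
    - [[0, 0, 0.002, 0, 0, 0, 1], [0, 0, 0, 0, 0, 0, 1], [0, 0, 0, 0, 0, 0, 1], [0, 0, 0, 0, 0, 0, 1], [0, 0, 0, 0, 0, 0, 1], [0, 0, 0, 0, 0, 0, 1], [0, 0, 0, 0, 0, 0, 1]]
  force: 90

```text
time: 8.5
eef_pos: [0.481, -0.1857, 0.0369]
tcp_rot: [0.998, 0.061, 0.002, 0.002]
contact_force: [-0.5, 0.5, 0.6]
opening: 0.562
```

>>> apply_moves:
  moves:
    - [[0, 0, -0.006, 0, 0, 0, 1], [0, 0, -0.01, 0, 0, 0, 1], [0, 0, -0.02, 0, 0, 0, 1], [0, 0, -0.025, 0, 0, 0, 1], [0, 0, -0.025, 0, 0, 0, 1], [0, 0, -0.025, 0, 0, 0, 1], [0, 0, 0, 0, 0, 0, 1]]

```text
time: 9.2
eef_pos: [0.4792, -0.1847, 0.1528]
tcp_rot: [0.998, 0.061, 0.001, 0.001]
contact_force: [0.5, 0.1, -1.1]
opening: 0.562
```

```bash
python3 -c "
from h import *
goal([.4797,-.1845,.15],7.1)
b=snap('top');z=ctrl.get_state()['eef_pos'][2]+.027
print([(cv2.boundingRect(c),rect(w('top',c[:,0],z))) for c in blobs(mask(b,'blue'),60)])
a=snap('scene','s6.png')[130:250,110:270]
cv2.imwrite('pics/c6.png',cv2.resize(np.hstack([a,b[150:270,260:420]]),None,fx=2.5,fy=2.5,interpolation=cv2.INTER_CUBIC))"
```

```text
t 9.2 pos [ 0.4792 -0.1847  0.1528] yawx 6.98 F [ 0.5  0.1 -1.1] op 0.562
  shift [ 0.0006 -0.0001  0.0028] turn [ 0.14 -0.11 -0.12]
[((322, 204, 23, 34), array([ 543.1, -174.4,   72.3,   48.8,    8.9])), ((319, 138, 21, 31), array([ 705.9, -169.5,   72.8,   28.6,  -23.7]))]
```

View pics/c6.png

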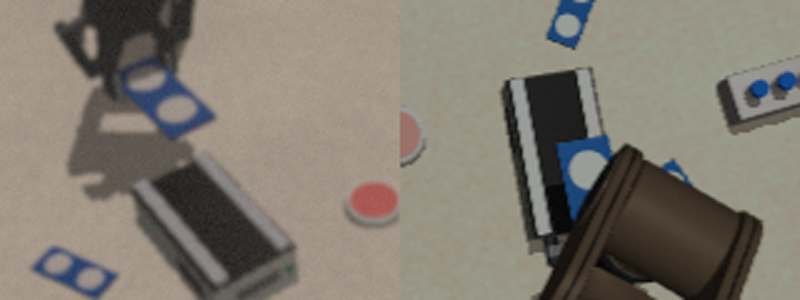

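The plate is held and clear of the stage. I'll triangulate its far end and far spot to check for droop, and plan the path to the dock.

```bash
cat >> h.py <<'E'
def tri(a,b):
    A=np.zeros((3,3));v=np.zeros(3)
    for n,u in(("top",a),("scene",b)):
        p,q=w(n,u,0)[0],w(n,u,.3)[0];d=(q-p)/np.linalg.norm(q-p);M=np.eye(3)-np.outer(d,d);A+=M;v+=M@p
    return np.linalg.solve(A,v)*1000
D=np.array([.6005,.1700]);YD=-11.6
def dockpt(x,y,z):
    a=np.radians(YD);c,s=np.cos(a),np.sin(a);return [D[0]+c*x-s*y,D[1]+s*x+c*y,z]
E
python3 -c "
from h import *
print('far edge',tri((333.4,206),(188.4,180)),'far spot',tri((335.2,217.2),(180.8,173.2)))
goal(dockpt(-.145,0,.15),YD)
s=ctrl.get_state();a=np.radians(YD);x=np.array([np.cos(a),np.sin(a),0]);y=np.cross([0,0,-1],x);d=np.array(dockpt(-.145,0,.15))-s['eef_pos'];print(dockpt(-.145,0,.15),d@x,d@y,s['qpos'])
"
```

```text
far edge [ 578.57974759 -169.43984043  174.63867623] far spot [ 550.64900873 -174.00635521  177.06129109]
t 9.3 pos [ 0.477  -0.1834  0.1487] yawx 6.98 F [-0.8 -0.6 -1.6] op 0.563
  shift [ 0.0281 -0.3819 -0.0005] turn [-0.09  0.24 18.58]
[np.float64(0.4584615888080952), np.float64(0.1991562985661649), 0.15] -0.0950373665215612 -0.37099370388896974 [-5.65478749e-01  1.19007207e-02  2.04419604e+00 -7.27317828e-04
  1.08988217e+00  8.83820092e-01]
```

No droop: the plate's top is at about 175 mm and its far end is 102 mm ahead of the TCP. I'll turn, then carry it across to the dock.

>>> apply_moves:
  moves:
    - [[0, 0, -0.02, 0, 0, 6, 1], [0, 0, 0, 0, 0, 6, 1], [0, 0, 0, 0, 0, 6, 1], [-0.005, -0.02, 0, 0, 0, 0, 1], [-0.01, -0.04, 0, 0, 0, 0, 1], [-0.01, -0.04, 0, 0, 0, 0, 1], [-0.01, -0.04, 0, 0, 0, 0, 1], [-0.01, -0.04, 0, 0, 0, 0, 1], [-0.01, -0.04, 0, 0, 0, 0, 1], [-0.01, -0.04, 0, 0, 0, 0, 1], [-0.01, -0.03, 0, 0, 0, 0, 1], [0, 0, 0, 0, 0, 0, 1]]

```text
time: 10.5
eef_pos: [0.448, 0.1293, 0.1467]
tcp_rot: [0.994, -0.106, -0.024, -0.005]
contact_force: [0.1, -0.1, -1.8]
opening: 0.564
```

```bash
python3 -c "
from h import *
goal(dockpt(-.145,0,.15),YD)"
```

```text
t 10.5 pos [0.448  0.1293 0.1467] yawx -12.2 F [ 0.1 -0.1 -1.8] op 0.564
  shift [-0.0047 -0.0705 -0.0027] turn [-0.32  2.76 -0.6 ]
```

>>> apply_moves:
  moves:
    - [[0, -0.02, 0, -0.3, 2.7, -0.6, 1], [0, -0.03, -0.005, 0, 0, 0, 1], [0, -0.02, 0, 0, 0, 0, 1], [0, 0, 0, 0, 0, 0, 1], [0, 0, 0, 0, 0, 0, 1]]

```text
time: 11.0
eef_pos: [0.4569, 0.1977, 0.1418]
tcp_rot: [0.995, -0.1, -0.008, 0.003]
contact_force: [-0.6, -0.5, -1.6]
opening: 0.558
```

```bash
python3 -c "
from h import *
goal(dockpt(-.145,0,.031),YD)"
```

```text
t 11.0 pos [0.4569 0.1977 0.1418] yawx -11.54 F [-0.6 -0.5 -1.6] op 0.558
  shift [ 0.0029 -0.0026  0.1108] turn [0.46 0.86 0.07]
```

>>> apply_moves:
  moves:
    - [[-0.005, -0.003, 0.02, 0.4, 0.8, 0, 1], [0, 0, 0.02, 0, 0, 0, 1], [0, 0, 0.02, 0, 0, 0, 1], [0, 0, 0.02, 0, 0, 0, 1], [0, 0, 0.01, 0, 0, 0, 1], [0, 0, 0, 0, 0, 0, 1], [0, 0, 0, 0, 0, 0, 1]]

```text
time: 11.7
eef_pos: [0.4501, 0.1935, 0.0456]
tcp_rot: [0.995, -0.104, -0.003, 0.003]
contact_force: [-0.8, -0.2, -1.1]
opening: 0.561
```

```bash
python3 -c "
from h import *
goal(dockpt(-.145,0,.031),YD)"
```

```text
t 11.7 pos [0.4501 0.1935 0.0456] yawx -11.99 F [-0.8 -0.2 -1.1] op 0.561
  shift [ 0.0071 -0.0073  0.0145] turn [ 0.33  0.35 -0.39]
```

>>> apply_moves:
  moves:
    - [[0.002, -0.007, 0.008, 0.3, 0.3, -0.4, 1], [0, 0, 0.006, 0, 0, 0, 1], [0, 0, 0, 0, 0, 0, 1], [0, 0, 0, 0, 0, 0, 1]]

```text
time: 12.1
eef_pos: [0.4561, 0.2007, 0.033]
tcp_rot: [0.995, -0.101, 0.002, -0.001]
contact_force: [-0.4, -0.2, -1.5]
opening: 0.56
```

```bash
python3 -c "
from h import *
goal(dockpt(-.145,0,.031),YD)
b=snap('top');a=snap('scene','s7.png')[120:240,230:390]
q=dockpt(-.100,0,.055)
print([(cv2.boundingRect(c),rect(w('top',c[:,0],.055))) for c in blobs(mask(b,'blue'),60)])
print([rect(w('top',c[:,0],.068)) for c in blobs(mask(b,'yellow'),60)])
cv2.imwrite('pics/c7.png',cv2.resize(np.hstack([a,b[140:260,140:300]]),None,fx=2.5,fy=2.5,interpolation=cv2.INTER_CUBIC))"
```

```text
t 12.1 pos [0.4561 0.2007 0.033 ] yawx -11.57 F [-0.4 -0.2 -1.5] op 0.56
  shift [0.0026 0.001  0.002 ] turn [-0.12 -0.26  0.03]
[((180, 224, 20, 29), array([520.9, 188.1,  68.4,  47.6,  -9.8])), ((360, 214, 27, 32), array([ 529.4, -293.5,   80.8,   32.9,   31.6])), ((319, 138, 21, 31), array([ 739.2, -191.8,   81.7,   32. ,  -23.7]))]
[array([656.6, 124. , 130.7,  32. , -11.3]), array([670.1, 190.5, 130.3,  30.9, -11.6])]
```

View pics/c7.png

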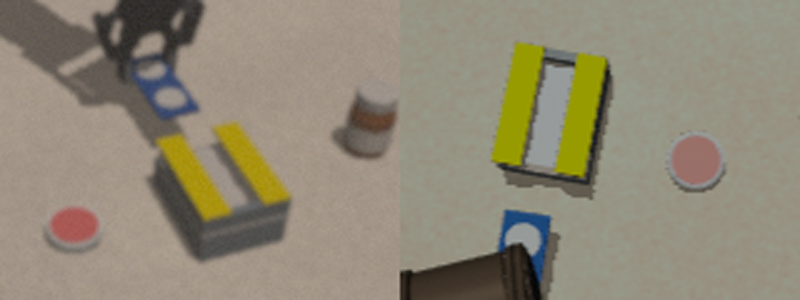

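The plate is in front of the mouth: its front edge is at top crop (503–550,212) and the slot axis is near (532,212). I'll compute the lateral and yaw errors from the edges.

```bash
python3 -c "
from h import *
b=snap('top');m=mask(b,'blue')
a=np.radians(YD);Rm=np.array([[np.cos(a),np.sin(a)],[-np.sin(a),np.cos(a)]])
for r in range(224,250):
    c=np.where(m[r,170:215])[0]+170
    if len(c)>1: 
        P=(w('top',[(c[0]-.5,r),(c[-1]+.5,r)],.055)[:,:2]-D)@Rm.T*1000; print(r,P.round(1).tolist())
Y=[(w('top',c[:,0],.068)[:,:2]-D)@Rm.T*1000 for c in blobs(mask(b,'yellow'),60)]
for p in Y: print('lip',np.percentile(p,[2,98],axis=0).round(1).tolist())
s=ctrl.get_state();print('tcp dock',(s['eef_pos'][:2]-D)@Rm.T*1000)
"
```

```text
224 [[-49.6, 27.7], [-48.2, 19.9]]
225 [[-52.2, 27.1], [-47.5, 1.2]]
226 [[-54.7, 26.6], [-46.9, -17.5]]
227 [[-57.3, 26.0], [-49.0, -20.6]]
228 [[-59.9, 25.5], [-51.6, -21.2]]
229 [[-62.5, 25.0], [-54.2, -21.7]]
230 [[-65.5, 27.0], [-56.7, -22.2]]
231 [[-68.1, 26.5], [-59.3, -22.7]]
232 [[-70.7, 26.0], [-62.4, -20.6]]
233 [[-73.2, 25.4], [-64.9, -21.1]]
234 [[-75.8, 24.9], [-67.5, -21.7]]
235 [[-78.8, 26.9], [-70.1, -22.2]]
236 [[-81.4, 26.4], [-72.6, -22.7]]
237 [[-84.0, 25.9], [-75.2, -23.2]]
238 [[-86.5, 25.3], [-78.2, -21.1]]
239 [[-89.1, 24.8], [-80.8, -21.7]]
240 [[-91.6, 24.3], [-83.3, -22.2]]
241 [[-87.3, -15.0], [-85.9, -22.7]]
242 [[-90.3, -12.9], [-88.5, -23.2]]
243 [[-93.3, -10.8], [-91.0, -23.7]]
244 [[-95.9, -11.4], [-94.0, -21.7]]
245 [[-98.4, -11.9], [-96.6, -22.2]]
246 [[-100.5, -15.0], [-99.1, -22.7]]
247 [[-103.0, -15.5], [-101.7, -23.2]]
248 [[-105.6, -16.0], [-104.2, -23.7]]
249 [[-107.7, -19.1], [-106.7, -24.2]]
lip [[-0.7, -49.7], [128.9, -18.6]]
lip [[-0.5, 18.7], [128.7, 49.4]]
tcp dock [-147.75972127    0.88350485]
```

>>> apply_moves:
  moves:
    - [[0, 0, 0.002, 0, 0, 1.7, 1], [0.01, 0, 0, 0, 0, 0, 1], [0.01, 0, 0, 0, 0, 0, 1], [0.01, 0, 0, 0, 0, 0, 1], [0.01, 0, 0, 0, 0, 0, 1], [0, 0, 0, 0, 0, 0, 1]]

```text
time: 12.85
eef_pos: [0.4999, 0.1904, 0.032]
tcp_rot: [0.993, -0.117, 0.004, -0.001]
contact_force: [0.6, 0.2, -1.0]
opening: 0.563
```

```bash
python3 -c "
from h import *
goal(dockpt(-.02,0,.030),YD-1.5)"
```

```text
t 12.85 pos [0.4999 0.1904 0.032 ] yawx -13.44 F [ 0.6  0.2 -1. ] op 0.563
  shift [ 0.0826 -0.0029  0.0026] turn [-0.18 -0.41 -0.34]
```

>>> apply_moves:
  moves:
    - [[0.01, -0.001, 0.002, -0.2, -0.4, 0, 1], [0.01, -0.001, 0, 0, 0, 0, 1], [0.01, -0.001, 0, 0, 0, 0, 1], [0, 0, 0, 0, 0, 0, 1]]

```text
time: 13.25
eef_pos: [0.5327, 0.1857, 0.0296]
tcp_rot: [0.993, -0.117, -0.0, 0.0]
contact_force: [0.1, -0.4, -1.4]
opening: 0.565
```

>>> apply_moves:
  moves:
    - [[0.01, 0, 0, 0, 0, 0, 1], [0.01, 0, 0, 0, 0, 0, 1], [0.01, 0, 0, 0, 0, 0, 1], [0, 0, 0, 0, 0, 0, 1]]

```text
time: 13.65
eef_pos: [0.5644, 0.1782, 0.0294]
tcp_rot: [0.993, -0.117, -0.0, 0.0]
contact_force: [0.2, -0.5, -1.5]
opening: 0.557
```

```bash
python3 -c "
from h import *
goal(dockpt(-.02,0,.030),YD)
b=snap('top');a=snap('scene','s8.png')[120:240,230:390]
cv2.imwrite('pics/c8.png',cv2.resize(np.hstack([a,b[140:260,140:300]]),None,fx=2.5,fy=2.5,interpolation=cv2.INTER_CUBIC))"
```

```text
t 13.65 pos [0.5644 0.1782 0.0294] yawx -13.45 F [ 0.2 -0.5 -1.5] op 0.557
  shift [ 0.0171  0.0002 -0.0007] turn [ 0.05  0.05 -1.85]
```

View pics/c8.png

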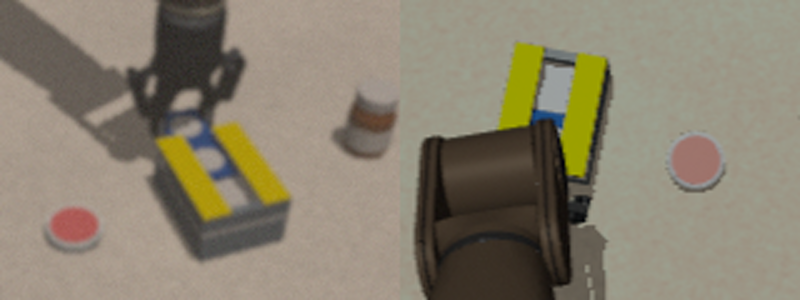

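The plate is in the slot under the lips, with no contact force. I'll advance slowly towards the face.

>>> apply_moves:
  moves:
    - [[0.006, 0, 0, 0, 0, 0, 1], [0.005, 0, 0, 0, 0, 0, 1], [0, 0, 0, 0, 0, 0, 1]]

```text
time: 14.05
eef_pos: [0.5733, 0.1759, 0.0285]
tcp_rot: [0.993, -0.117, -0.002, 0.001]
contact_force: [-0.5, -0.1, -0.5]
opening: 0.563
```

>>> apply_moves:
  moves:
    - [[0.003, 0, 0, 0, 0, 0, 1], [0.003, 0, 0, 0, 0, 0, 1], [0, 0, 0, 0, 0, 0, 1]]

```text
time: 14.35
eef_pos: [0.5794, 0.1745, 0.0285]
tcp_rot: [0.993, -0.117, -0.002, 0.001]
contact_force: [-0.4, -0.4, -1.0]
opening: 0.561
```

>>> apply_moves:
  moves:
    - [[0, 0, 0.001, 0, 0, 0, 1], [0, 0, 0, 0, 0, 0, 0.1], [0, 0, 0, 0, 0, 0, -0.3], [0, 0, 0, 0, 0, 0, -0.6], [0, 0, 0, 0, 0, 0, -1], [0, 0, 0, 0, 0, 0, -1], [0, 0, 0, 0, 0, 0, -1]]

```text
time: 15.05
eef_pos: [0.5804, 0.1748, 0.0287]
tcp_rot: [0.993, -0.116, -0.001, 0.0]
contact_force: [-0.6, -0.4, 0.2]
opening: 1.0
```

>>> apply_moves:
  moves:
    - [[-0.02, 0, 0, 0, 0, 0, -1], [-0.03, 0, 0, 0, 0, 0, -1], [-0.03, 0, 0, 0, 0, 0, -1], [-0.005, 0, 0, 0, 0, -1.8, 0], [0, 0, -0.02, 0, 0, 0, 1], [0, 0, 0, 0, 0, 0, 1], [0, 0, 0, 0, 0, 0, 1], [0, 0, 0, 0, 0, 0, 1]]

```text
time: 15.85
eef_pos: [0.4984, 0.1944, 0.0495]
tcp_rot: [0.995, -0.099, 0.002, -0.0]
contact_force: [0.2, 0.4, 0.2]
opening: 0.144
```

```bash
python3 -c "
from h import *
goal(dockpt(-.07,0,.048),YD)
b=snap('top');a=snap('scene','s9.png')[120:240,230:390]
cv2.imwrite('pics/c9.png',cv2.resize(np.hstack([a,b[140:260,140:300]]),None,fx=2.5,fy=2.5,interpolation=cv2.INTER_CUBIC))"
```

```text
t 15.85 pos [0.4984 0.1944 0.0495] yawx -11.38 F [0.2 0.4 0.2] op 0.144
  shift [0.0349 0.0035 0.0016] turn [-0.02 -0.19  0.22]
```

View pics/c9.png

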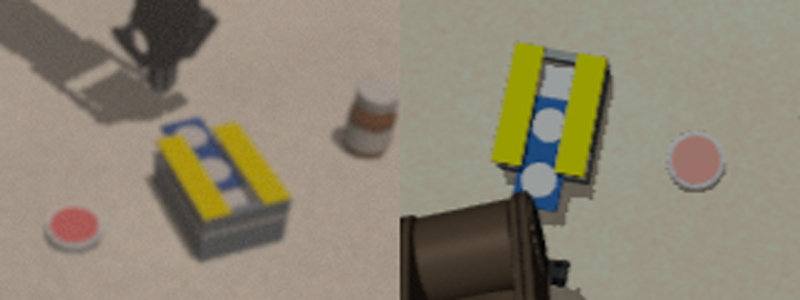

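The plate sits in the slot with about 40 mm still outside, at top crop (540,190). I'll half-open the fingers so they meet the plate's end and the lip faces together, then push slowly while watching the force.

>>> apply_moves:
  moves:
    - [[0, 0.0035, 0.005, 0, -0.2, 0, 0], [0, 0, 0, 0, 0, 0, 0], [0, 0, 0, 0, 0, 0, 0], [0, 0, 0, 0, 0, 0, 0]]

```text
time: 16.35
eef_pos: [0.4966, 0.1899, 0.0418]
tcp_rot: [0.995, -0.1, -0.002, 0.0]
contact_force: [-0.5, 0.3, -0.3]
opening: 0.5
```

```bash
python3 -c "
from h import *
goal(dockpt(-.0115,0,.044),YD)"
```

```text
t 16.35 pos [0.4966 0.1899 0.0418] yawx -11.43 F [-0.5  0.3 -0.3] op 0.5
  shift [ 0.0943 -0.0012 -0.0027] turn [0.08 0.26 0.17]
```

>>> apply_moves:
  moves:
    - [[0.015, -0.001, -0.002, 0, 0.2, 0, 0], [0.015, 0, 0, 0, 0, 0, 0], [0.015, 0, 0, 0, 0, 0, 0], [0.008, 0, 0, 0, 0, 0, 0], [0.006, 0, 0, 0, 0, 0, 0], [0.006, 0, 0, 0, 0, 0, 0]]

```text
time: 16.95
eef_pos: [0.562, 0.1775, 0.0427]
tcp_rot: [0.995, -0.099, -0.003, 0.001]
contact_force: [-1.8, 0.1, 0.9]
opening: 0.499
```

```bash
python3 -c "
from h import *
goal(dockpt(-.0115,0,.044),YD)"
```

```text
t 16.95 pos [0.562  0.1775 0.0427] yawx -11.4 F [-1.8  0.1  0.9] op 0.499
  shift [ 0.0278 -0.0003 -0.0014] turn [0.12 0.3  0.2 ]
```

>>> apply_moves:
  moves:
    - [[0.006, 0, -0.001, 0, 0.2, 0, 0], [0.006, 0, 0, 0, 0, 0, 0], [0.005, 0, 0, 0, 0, 0, 0]]

```text
time: 17.25
eef_pos: [0.5788, 0.1741, 0.0433]
tcp_rot: [0.995, -0.099, -0.002, 0.001]
contact_force: [-2.2, 0.7, 0.3]
opening: 0.503
```

>>> apply_moves:
  moves:
    - [[0.003, 0, 0, 0, 0, 0, 0], [0.002, 0, 0, 0, 0, 0, 0]]

```text
time: 17.45
eef_pos: [0.5842, 0.1731, 0.0433]
tcp_rot: [0.995, -0.099, -0.002, 0.001]
contact_force: [-1.1, -0.5, 2.3]
opening: 0.499
```

>>> apply_moves:
  moves:
    - [[0.002, 0, 0, 0, 0, 0, 0]]

```text
time: 17.55
eef_pos: [0.5862, 0.1727, 0.0433]
tcp_rot: [0.995, -0.099, -0.002, 0.001]
contact_force: [-1.9, 0.7, 2.0]
opening: 0.5
```

```bash
python3 -c "
from h import *
goal(dockpt(-.0115,0,.044),YD)"
```

```text
t 17.55 pos [0.5862 0.1727 0.0433] yawx -11.38 F [-1.9  0.7  2. ] op 0.5
  shift [ 0.0031 -0.0002 -0.0007] turn [0.16 0.26 0.22]
```

Now 1 mm steps until the face or the stop is felt.

>>> apply_moves:
  moves:
    - [[0.0015, 0, 0, 0, 0, 0, 0]]

```text
time: 17.65
eef_pos: [0.5877, 0.1724, 0.0432]
tcp_rot: [0.995, -0.099, -0.002, 0.001]
contact_force: [-1.2, -0.5, 1.6]
opening: 0.499
```

>>> apply_moves:
  moves:
    - [[0.001, 0, 0, 0, 0, 0, 0]]

```text
time: 17.75
eef_pos: [0.5887, 0.1722, 0.0433]
tcp_rot: [0.995, -0.099, -0.002, 0.001]
contact_force: [-2.0, 0.2, 1.3]
opening: 0.5
```

>>> apply_moves:
  moves:
    - [[0.001, 0, 0, 0, 0, 0, 0]]

```text
time: 17.85
eef_pos: [0.5889, 0.1722, 0.0432]
tcp_rot: [0.995, -0.099, -0.004, 0.001]
contact_force: [-4.5, 0.6, 2.9]
opening: 0.5
```

>>> apply_moves:
  moves:
    - [[0.001, 0, 0, 0, 0, 0, 0]]

```text
time: 17.95
eef_pos: [0.5889, 0.1722, 0.0432]
tcp_rot: [0.995, -0.099, -0.005, 0.001]
contact_force: [-5.2, 1.5, 5.3]
opening: 0.502
```

>>> apply_moves:
  moves:
    - [[0.002, 0, 0, 0, 0, 0, 0]]

```text
time: 18.05
eef_pos: [0.5889, 0.1722, 0.0431]
tcp_rot: [0.995, -0.1, -0.008, 0.001]
contact_force: [-9.4, 1.4, 7.4]
opening: 0.502
```

>>> apply_moves:
  moves:
    - [[-0.005, 0, 0, 0, 0, 0, 0], [-0.03, 0, 0, 0, 0, 0, 0], [-0.03, 0, 0, 0, 0, 0, 0], [0, 0, -0.04, 0, 0, 0, 0], [-0.01, 0, -0.04, 0, 0, 0, 0], [0, 0.045, -0.02, 0, 0, 0, 0], [0, 0.045, 0, 0, 0, 0, 0], [0, 0.045, 0, 0, 0, 0, 0], [0, 0.045, 0, 0, 0, 0, 0], [0, 0.02, 0, 0, 0, 0, 0], [0, 0, 0, 0, 0, 0, 0]]

```text
time: 19.15
eef_pos: [0.479, -0.0161, 0.1501]
tcp_rot: [0.995, -0.096, 0.007, 0.004]
contact_force: [0.5, -0.7, 0.7]
opening: 0.502
```

```bash
python3 -c "
from h import *
goal(dockpt(-.0115,0,.2),YD)
b=snap('top','t10.png');s=snap('scene','s10.png')
a=np.radians(YD);Rm=np.array([[np.cos(a),np.sin(a)],[-np.sin(a),np.cos(a)]])
for n,im in(('top',b),('scene',s)):
    m=mask(im,'blue');q=px(n,[dockpt(.06,0,.051)])[0]
    for c in blobs(m,4):
        P=(w(n,c[:,0],.051)[:,:2]-D)@Rm.T*1000
        if abs(P[:,1].mean())<40 and -60<P[:,0].mean()<150: print(n,P.min(0).round(1),P.max(0).round(1))
    if n=='top': print([(cv2.boundingRect(c)) for c in blobs(mask(im,'blue'),60)])
x=np.hstack([s[150:230,270:370],b[145:225,155:255]])
cv2.imwrite('pics/c10.png',cv2.resize(x,None,fx=4,fy=4,interpolation=cv2.INTER_CUBIC))"
```

```text
t 19.15 pos [ 0.479  -0.0161  0.1501] yawx -10.97 F [ 0.5 -0.7  0.7] op 0.502
  shift [ 0.0731 -0.2056 -0.0503] turn [ 0.42 -0.87  0.62]
top [ -1.6 -14.6] [15.5 18.6]
top [ 39.9 -13. ] [78.8 18.8]
top [ 98.2 -12.9] [117.9  19. ]
[(360, 214, 27, 32), (192, 178, 14, 15), (319, 138, 21, 31)]
```

View pics/c10.png

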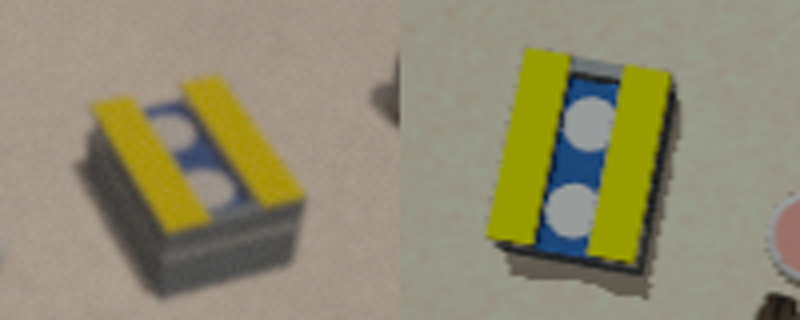

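The plate lies fully under both lips. The blue band between the spots is centred at dock x of about 59.4 mm (target 60), and the near end is level with the lip fronts. I'll check the bystanders numerically, then hand in.

```bash
python3 -c "
from h import *
a=cv2.imread('pics/scene0.png');b=cv2.imread('pics/s10.png')
for n,(x0,y0,x1,y1) in dict(dish=(240,195,280,225),tubes=(75,255,140,310),jar=(360,145,400,190)).items():
    s,_=cv2.phaseCorrelate(*[np.float32(cv2.cvtColor(i[y0:y1,x0:x1],cv2.COLOR_BGR2GRAY)) for i in(a,b)]);print(n,np.round(s,2))
print(ctrl.sign_off())"
```

```text
dish [-0.05 -0.07]
tubes [0.   0.03]
jar [0.03 0.5 ]
the job is handed in; nothing more can be done
None
```

The plate is in the dock, fully home, and I have handed the job in; it took about 19 s of the 72 s allowed.

- **Push and grip:** I pushed the plate along the channel until about 37–39 mm hung over the open end. I gripped it there by its side edges at 90 N and lifted it about 115 mm.
- **Insertion:** I slid it into the slot, let go, and pushed it home with half-open fingers. They stopped at the dock's front face with about 9 N along the push direction. The largest force reading at the end of any move was about 12 N.
- **Final position:** in the top view the middle of the plate is at dock x ≈ 59.4 mm (60 is home). Its near end is at about -1.6 mm, against -0.7 mm for the lip fronts in the same view. That counts as flush within the roughly 2.7 mm size of a pixel, so I could not confirm it to better than about 2 mm.
- **Not confirmed:** the scene camera gave no separate measurement of the plate.
- **Bystanders:** comparing scene pictures from before and after, the dish and tube block shifted less than 0.1 pixel. The jar read 0.5 pixel, about 1.5 mm. The arm never came near the jar, so I take that as image noise.

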